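Hook and seat the filter lid of a fume extractor

ROBOT

A 7-joint arm with a two-finger parallel gripper is mounted at the origin on the work surface. World frame = base frame: x ahead of the robot, y to its left, z up, the work surface at z = 0. Lengths are in m, angles in rad, forces in N, time in s.
With the tool pointing down it reaches from about 0.4 to 0.875 m from the base axis. Payload 19.3 kg.
Tool frame: the origin (TCP) lies at the very end of the fingers, on their centre line; the grasp point (between the pads) lies 19 mm behind it; z points along the fingers, y is the line along which they close (so a half turn about z gives the same grasp; the last joint's range is limited). The gripper opens to 85 mm and grips with 20 to 120 N. Pads are 22 mm wide; open, the fingers measure 114 mm over their backs; the gripper's body (76 mm by 85 mm) begins 54 mm behind the grasp point. The pads swing forward as they close: fully open they stand 13 mm farther back than shut.
Start: joints at [-1.277, 0.521, -0.036, 1.599, 0.021, 1.021, -0.113], TCP at [0.222, 0.584, 0.231] pointing down, gripper open.
Joint ranges: [-2.91, 2.91], [-0.3, 2.13], [-1.5, 1.42], [0.17, 2.43], [-1.26, 4.41], [0.16, 1.93], [-2.52, 2.52]. Speed limits (rad/s): [1.89, 1.89, 2.39, 2.39, 3.01, 3.01, 3.01].

INTERFACE

Orientations are given as [roll, pitch, yaw] about the fixed x, y, z axes, in that order (R = Rz(yaw) Ry(pitch) Rx(roll)).
In Python, from workcell import bot gives the robot as it stands.
- The arm moves only by the tool servo_tool, never from a script. Its argument "plan" is a list of rows, each a list of 7 numbers: the finger opening in cm, from 0 to 8.54, then the shift along the tool's x, y, z in cm, then the turn, a rotation vector about the tool's x, y, z in degrees. In form: [[fingers, x, y, z, wx, wy, wz], ...]. A call has 1 to 10 rows; each row is the pose to reach, as a shift and turn from the pose commanded when the call began, along the tool's axes at that moment; what a row does not reach only later rows make up. A row lasts 1/10 s, in which the tool goes at most 50 mm and 8.59 degrees, less where a joint would pass 70% of its speed; a pose out of reach is approached as far as the arm can. A call with a gripper value outside its range is refused whole. The fingers move at their own pace and stop on an object; "force" is the grip in N (left out, the last holds). Time passes only in rows, so rows that repeat a pose let the fingers close. It gives the time, the measured TCP pose, the force, the opening and the grip force at its end, in the units of the state.
- bot.observe(): the state, without advancing time (a new reading comes with each control period).
- bot.grab_frame(name): name is "side" or "top"; returns a dict with "frame" (420x560x3 uint8, blue, green, red), "mtx" (3x3 intrinsics, pixels), "R" (3x3) and "t" (3): a world point X has camera coordinates R X + t. Camera axes: x right, y down, z forward; pixel columns grow to the right and rows downward; lengths in m; the calibration is good to about 2 mm. A picture is of the moment at which its call begins. There is no depth.
- bot.job_done(): hands the job in; it is judged then, once.
The state is a dict: "clock": time; "qpos": joint angles; "qd": joint speeds; "joint_efforts": joint torques, N m; "position": TCP position; "tool_rot": TCP orientation; "force": force on the tool from outside, world axes, zero at the start; "moment": the same for the moment, N m; "grip_width": finger opening in m; "finger_force": force on a finger pad.
Only numpy, scipy, OpenCV 4.12 (cv2) and the standard library are available. Lean on these libraries where they do the work, as an engineer would, in place of code of your own. Each camera call takes 0.05 s, during which the arm holds its last target. There are 200 camera calls.

TASK

The fume extractor beside the heat presses has its filter lid off. Pick the lid up by its handle, hook its tongue under the ledge with the lid tilted, push it in gently until you feel the safety switch hidden under the ledge pressed fully home, and swing the lid down, without letting it fall, to lie flat in the recess with the switch still fully pressed. Press on the switch with no more than about 10 N, never jam the lid, let go of it at the end, and leave the spray can, the tape roll and the mug where they stand.

Things in the scene. Friction and masses are not known exactly. Their poses are not given: they have to be found in the camera images.
- extractor: Fume extractor: grey box 266 (x) x 170 x 102 mm, fixed; origin on its underside; x from ledge end to far end, z up. In its top a recess for the lid (x -64 to 119 mm, y -64 to 64) with upstands 10 mm high at the sides, 12 at the far end. Its floor, the seat (z = 80 mm), has a filter opening x -45 to 72, y -50 to 50. A ledge overhangs the -x end.
- slot (a point): Middle of the ledge's free edge, projected down on the seat: 64 mm from the extractor's origin towards -x, 80 mm above the bench; same axes. Ledge: 6 mm thick, at x < 0 of this point, underside 16 mm above the seat; the slot under it is 108 mm wide (y), 61 mm deep, open to +x. The lid only goes in tilted, tongue end low (0.1 to 0.15 rad is good).
- paddle (a joint): Hidden switch paddle in the slot: 0 = out, 0.006 = fully pressed (m), moving along -x of the slot. Its place varies and is not measured: the tongue tip meets it 8 to 42 mm in from the ledge's edge. Its 6 mm give under 1 N (not felt); then it bottoms on rubber, 5 N per mm for 1 mm, then solid. It springs back, but the weight of the lid lying flat keeps it pressed.
- lid_handle (a point): Centre of the lid's handle, an upright black bar 12 mm thick (x), 60 long (y), rising 38 mm above the plate; this point is 24 mm above the lid's underside. x points away from the tongue, z up out of the lid. The lid starts flat on the bench, handle up.
- lid_tip (a point): Middle of the lower edge of the tongue's end: 105 mm from the handle centre along the lid's -x and 24 mm below it. Same axes.
- lid: Filter lid, bare metal, 5 mm thick, about 0.4 kg, 195 mm long (x): a 140 x 120 mm plate and at its -x end a narrower tongue, 55 mm long and 90 wide. Origin on the underside below the handle, 105 mm from the tongue end; same axes as the handle.
- spray: Aluminium spray can, 60 mm across, 140 high, standing; origin at its base. Leave alone.
- tape: Roll of amber-brown tape lying flat, 90 mm across, 24 high; origin at its base. Leave alone.
- mug: White mug, 80 mm across, 90 high; origin at its base. Leave alone.
Not all that is in view belongs to the job. Several things look just like the lid: the one meant starts nearest to the robot's base.

How it is judged:
By the outcome, as a careful person would: the job done as asked, in the order asked, and still so for the second after the job is handed in, with the robot touching nothing.
It also fails if it takes over 72 s, if anything falls off the work surface, if the arm or the gripper's body presses on something with over 40 N, if the wrist force passes 120 N, or if a joint passes its speed limit or range.

## Working session

There is one attempt and no reset: what is moved stays moved. The work goes in short steps, Python scripts to look and compute and a tool call to move; the robot and the scene stay as the last step left them, time stands still between calls to the robot, and variables do not carry over. Pictures are saved under pics/ and viewed, at most 10 in all, crops included, and the job is handed in when it is done.

Besides the shell and the picture viewer there is one more tool, called after "Emit:" as a command line: name --pt "numbers of a row" for each row, then --argument value for the rest. servo_tool: Moves the arm, as the interface text tells. Its arguments: {"type":"object","properties":{"plan":{"type":"array","items":{"type":"array","items":{"type":"number"}}},"force":{"type":"number"}},"required":["plan"]}

```bash
mkdir -p pics
cat > h.py <<'E'
import numpy as np, cv2
from workcell import bot
from scipy.spatial.transform import Rotation as Ro
def ray(f,u,v,z):
    K,R,t=[np.array(f[k],float) for k in("mtx","R","t")]
    t=t.ravel(); c=-R.T@t; d=R.T@np.linalg.inv(K)@np.array([u,v,1.])
    return c+d*(z-c[2])/d[2]
def proj(f,X):
    K,R,t=[np.array(f[k],float) for k in("mtx","R","t")]
    p=K@(R@np.array(X,float)+t.ravel()); return p[:2]/p[2]
E
python3 - <<'E'
from h import *
a=bot.grab_frame("top");b=bot.grab_frame("side")
np.save("top.npy",a,allow_pickle=True);np.save("side.npy",b,allow_pickle=True)
cv2.imwrite("pics/top.png",a["frame"]);cv2.imwrite("pics/side.png",b["frame"])
for f in(a,b):print(f["mtx"],f["R"],f["t"])
print(bot.observe())
E
```

```text
[[450.93772324   0.         285.51524477]
 [  0.         450.93772324 213.98721555]
 [  0.           0.           1.        ]] [[ 9.08521110e-02 -9.95864316e-01  3.96488940e-04]
 [-9.71734301e-01 -8.87378420e-02 -2.18764814e-01]
 [ 2.17895256e-01  1.94899633e-02 -9.75777536e-01]] [0.03880674 0.58999111 1.64304417]
[[501.81924423   0.         274.37573089]
 [  0.         501.81924423 216.16892866]
 [  0.           0.           1.        ]] [[ 0.99244973 -0.12121518  0.01871934]
 [-0.06902378 -0.67812859 -0.73169484]
 [ 0.10138664  0.72487827 -0.68137526]] [-0.56968864  0.13062414  1.65625423]
{'clock': 0.1, 'qpos': array([-1.27722635,  0.5219223 , -0.03629328,  1.59993802,  0.02120839,
        1.02106765, -0.11279267]), 'qd': array([ 1.38787212e-05, -1.08232360e-03, -1.39228664e-03, -2.58718729e-03,
        1.46666470e-03, -5.90432123e-05, -1.70501037e-03]), 'joint_efforts': array([ 2.97894672e-03, -9.28491354e+01,  1.98350206e+00, -3.70531976e+01,
        1.80507131e-02,  5.37883447e-03, -6.37668563e-05]), 'position': array([0.22232526, 0.58381761, 0.23080832]), 'tool_rot': array([-3.14064647e+00,  8.88948685e-05,  2.77779362e+00]), 'force': array([-0.61918402,  0.40065045,  0.08041679]), 'moment': array([0.01636653, 0.0231664 , 0.02596973]), 'finger_force': 0.0, 'grip_width': 0.08490343597337334}
```

View pics/top.png

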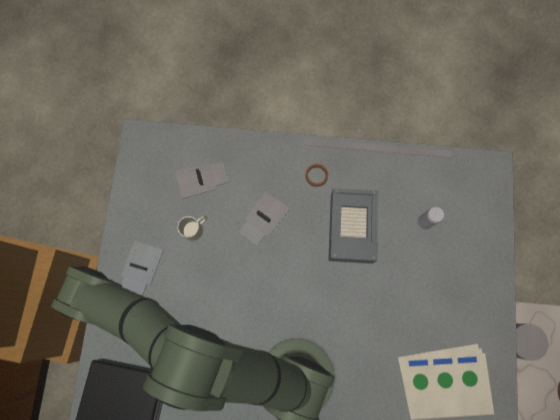

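View pics/side.png

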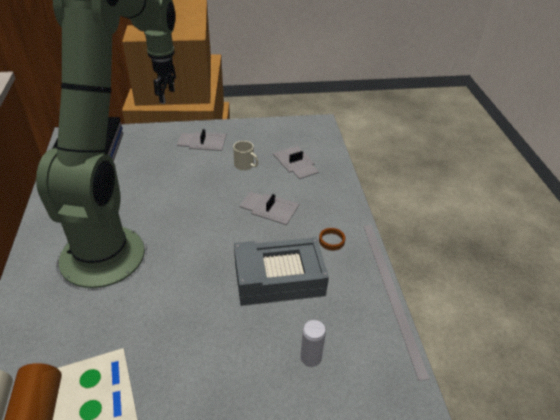

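Three lid look-alikes show in the top view: (199,178), (264,216) and (139,267). In the side view they are at (296,157), (270,203) and (203,137). The extractor is at top (354,226), with its ledge at the end nearer the base. Next I compare their distances from the base.

Run:
```python
from h import *
a=np.load("top.npy",allow_pickle=True).item();b=np.load("side.npy",allow_pickle=True).item()
for u,v in[(199,178),(264,216),(139,267)]:
    p=ray(a,u,v,.038);print(u,v,p,np.hypot(*p[:2]))
def comps(f,box):
    x0,x1,y0,y1=box; g=cv2.cvtColor(f["frame"],cv2.COLOR_BGR2GRAY)
    m=np.zeros_like(g); m[y0:y1,x0:x1]=(g[y0:y1,x0:x1]<45)
    n,l,s,c=cv2.connectedComponentsWithStats(m)
    for i in range(1,n):
        if s[i,4]>15: 
            pts=np.argwhere(l==i)[:,::-1].astype(np.float32)
            print(s[i],c[i],cv2.minAreaRect(pts))
comps(a,(240,300,190,250));comps(b,(235,305,185,225))
for n,f,(x0,x1,y0,y1),k in(("t1",a,(230,385,180,270),5),("s1",b,(225,355,180,310),4)):
    cv2.imwrite(f"pics/{n}.png",cv2.resize(f["frame"][y0:y1,x0:x1],None,fx=k,fy=k,interpolation=cv2.INTER_CUBIC))
```

```text
199 178 [0.70326513 0.44372337 0.038     ] 0.8315481120314588
264 216 [0.57469349 0.17451677 0.038     ] 0.6006069505797486
139 267 [0.33718567 0.62163268 0.038     ] 0.707192589699985
[267 195   8  16  62] [270.06451613 202.46774194] ((270.0, 202.49998474121094), (4.992301940917969, 15.808956146240234), 33.690067291259766)
```

View pics/t1.png

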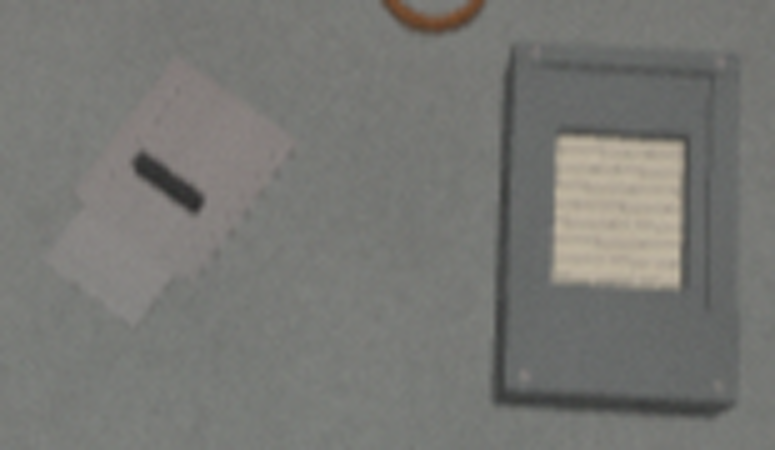

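View pics/s1.png

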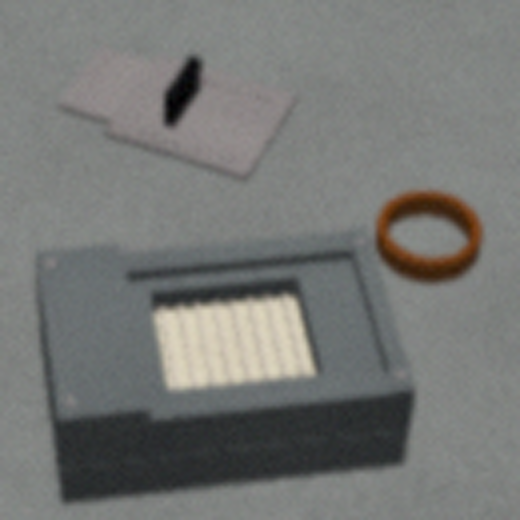

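The lid at top (264,216) is the one meant: it lies 0.60 m from the base, against 0.71 and 0.83 m for the others. The crop shows its plate, black handle and narrower tongue, with the tongue pointing to the lower left, towards the base. Now I measure the lid and the extractor.

Run:
```python
from h import *
a=np.load("top.npy",allow_pickle=True).item();b=np.load("side.npy",allow_pickle=True).item()
for n,f,(x0,x1,y0,y1),z in(("top",a,(232,296,186,250),.005),("side",b,(232,305,185,228),.005)):
    F=cv2.GaussianBlur(f["frame"],(3,3),0).astype(int); g=F.sum(2)/3
    box=np.zeros(g.shape,bool);box[y0:y1,x0:x1]=1
    rg=F[...,2]-F[...,0]
    m=((rg>-2)|(g<70))&box; m=cv2.morphologyEx(m.astype(np.uint8),cv2.MORPH_CLOSE,np.ones((3,3)))
    k,l,s,c=cv2.connectedComponentsWithStats(m); i=1+s[1:,4].argmax(); m=(l==i).astype(np.uint8)
    cnt=max(cv2.findContours(m,0,2)[0],key=len)[:,0]
    P=np.float32([ray(f,u,v,z)[:2]*1000 for u,v in cnt])
    print(n,"lid",s[i],cv2.minAreaRect(P),cv2.contourArea(P))
    d=(g<62)&box; k,l,s,c=cv2.connectedComponentsWithStats(d.astype(np.uint8)); i=1+s[1:,4].argmax()
    print("handle px",c[i],s[i])
    ys,xs=np.nonzero(l==i)
    zz=.043 if n=="top" else .024
    H=np.float32([ray(f,u,v,zz)[:2]*1000 for u,v in zip(xs,ys)]);print(cv2.minAreaRect(H),H.mean(0))
    fm=((F[...,2]-F[...,0]>15)&(g>130)).astype(np.uint8); fm[:,:240]=0;fm[:,380:]=0;fm[:190]=0;fm[300:]=0
    cnt=max(cv2.findContours(fm,0,2)[0],key=len)[:,0]
    for z in(.06,.07,.08):
        P=np.float32([ray(f,u,v,z)[:2]*1000 for u,v in cnt]);print("filter",z,cv2.minAreaRect(P))
# hand-read corners
T=lambda u,v:(230+(u+.5)/5-.5,180+(v+.5)/5-.5)
S=lambda u,v:(225+(u+.5)/4-.5,180+(v+.5)/4-.5)
for n,f,C,L in(("top",a,T,[(515,45,.092),(740,55,.092),(735,405,.102),(503,390,.102)]),("side",b,S,[(365,232,.092),(412,388,.092),(63,416,.102),(37,252,.102)])):
    P=[ray(f,*C(u,v),z)*1000 for u,v,z in L]; print(n,[p[:2].round(1) for p in P]); 
    P=np.array(P)[:,:2]; print("len",[np.linalg.norm(P[i]-P[i-1]).round(1) for i in range(4)], "ctr",P.mean(0))
```

```text
top lid [ 232  186   64   64 4096] ((577.4367065429688, 179.63446044921875), (252.62957763671875, 250.7892303466797), 5.21922492980957) 62379.787290430744
handle px [263.12903226 216.12903226] [258 212  12   9  31]
((572.1630249023438, 176.9530792236328), (52.85913848876953, 8.523063659667969), 57.91039276123047) [572.8243 177.4653]
filter 0.06 ((579.0433349609375, -165.23193359375), (110.54564666748047, 95.33573150634766), 1.2882097959518433)
filter 0.07 ((576.8471069335938, -163.89120483398438), (109.88458251953125, 94.7656478881836), 1.2882095575332642)
filter 0.08 ((574.6510009765625, -162.5504608154297), (109.22360229492188, 94.19557189941406), 1.2882087230682373)
side lid [ 232  185   73   43 3124] ((575.2178955078125, 188.92767333984375), (232.4241180419922, 277.3750915527344), 84.34174346923828) 61381.07138688356
handle px [270.11392405 202.44303797] [266 195   9  16  79]
((579.9728393554688, 181.85797119140625), (84.88280487060547, 22.14010238647461), 59.97214126586914) [580.1505  181.69084]
filter 0.06 ((580.8795166015625, -154.87034606933594), (114.11534881591797, 81.76568603515625), 2.145132064819336)
filter 0.07 ((579.39501953125, -163.60556030273438), (113.14392852783203, 81.0696792602539), 2.145127534866333)
filter 0.08 ((577.9104614257812, -172.3407745361328), (112.17247772216797, 80.37364959716797), 2.145125389099121)
top [array([692.1, -76.4]), array([ 699.7, -245.9]), array([ 433.5, -252.7]), array([429.1, -84.6])]
len [np.float64(263.0), np.float64(169.7), np.float64(266.2), np.float64(168.2)] ctr [ 563.60774613 -164.89025087]
side [array([696.6, -78.9]), array([ 701.8, -242.6]), array([ 442.5, -250. ]), array([434.2, -83.7])]
len [np.float64(262.4), np.float64(163.8), np.float64(259.4), np.float64(166.5)] ctr [ 568.78742793 -163.78431774]
```

Run:
```python
from h import *
a=np.load("top.npy",allow_pickle=True).item();b=np.load("side.npy",allow_pickle=True).item()
for n,f,(x0,x1,y0,y1) in(("top",a,(232,296,186,250)),("side",b,(232,305,185,228))):
    F=f["frame"][y0:y1,x0:x1]; F=cv2.resize(cv2.GaussianBlur(F,(3,3),0),None,fx=4,fy=4,interpolation=cv2.INTER_LINEAR).astype(int)
    rg=F[...,2]-F[...,1]; t,m=cv2.threshold(np.clip(rg*4+100,0,255).astype(np.uint8),0,1,cv2.THRESH_OTSU)
    m=cv2.morphologyEx(m,cv2.MORPH_CLOSE,np.ones((9,9)));m=cv2.morphologyEx(m,cv2.MORPH_OPEN,np.ones((13,13)))
    cnt=max(cv2.findContours(m,0,2)[0],key=cv2.contourArea)
    filled=cv2.drawContours(np.zeros_like(m),[cnt],-1,1,-1)
    P=np.float32([ray(f,x0+(u+.5)/4-.5,y0+(v+.5)/4-.5,.005)[:2]*1000 for u,v in cnt[:,0]])
    (c,s,ang)=cv2.minAreaRect(P); print(n,t,c,s,ang,cv2.contourArea(P),"expect",140*120+55*90)
    print(cv2.approxPolyDP(P.reshape(-1,1,2),9,True)[:,0].round(0).tolist())
    # orientation by direction histogram of fitted yaw: project on yaw axes
    for y in range(50,66,2):
        R=np.array([[np.cos(np.radians(y)),np.sin(np.radians(y))],[-np.sin(np.radians(y)),np.cos(np.radians(y))]]);Q=P@R.T
        print(y,Q.min(0).round(1),Q.max(0).round(1),(Q.max(0)-Q.min(0)).round(1))
```

```text
top 104.0 (574.0458374023438, 180.5552978515625) (126.47039031982422, 194.0104522705078) 58.9994010925293 20648.185565630672 expect 21750
[[681.0, 176.0], [674.0, 194.0], [578.0, 251.0], [509.0, 260.0], [505.0, 234.0], [485.0, 220.0], [510.0, 152.0], [614.0, 84.0], [634.0, 91.0]]
50 [ 443.  -426.7] [ 581.4 -222.7] [138.4 203.9]
52 [ 432.2 -443. ] [ 567.2 -240.9] [135.  202.1]
54 [ 420.8 -458.9] [ 552.5 -258.8] [131.7 200.1]
56 [ 408.9 -474.2] [ 537.1 -276.3] [128.2 197.9]
58 [ 395.5 -488.9] [ 521.4 -293.6] [125.9 195.4]
60 [ 378.8 -504. ] [ 505.9 -309.7] [127.2 194.3]
62 [ 361.6 -519.7] [ 492.5 -324.7] [130.9 195. ]
64 [ 344.  -535.8] [ 478.5 -339.2] [134.6 196.6]
side 104.0 (573.145263671875, 184.82919311523438) (128.00852966308594, 200.3565673828125) 58.80671310424805 20991.781479999656 expect 21750
[[509.0, 268.0], [474.0, 191.0], [508.0, 171.0], [518.0, 144.0], [627.0, 86.0], [680.0, 170.0], [681.0, 193.0], [599.0, 232.0], [593.0, 195.0], [569.0, 189.0], [587.0, 246.0]]
50 [ 442.9 -425.5] [ 585.7 -217.1] [142.8 208.4]
52 [ 432.2 -441.7] [ 571.5 -235.6] [139.3 206.2]
54 [ 421.  -457.5] [ 556.6 -253.6] [135.6 204. ]
56 [ 409.  -473.2] [ 541.  -271.2] [132.  201.9]
58 [ 396.3 -488.6] [ 525.  -287.9] [128.7 200.7]
60 [ 380.9 -504.4] [ 510.2 -303.9] [129.3 200.6]
62 [ 363.6 -520.6] [ 495.  -319.5] [131.4 201.2]
64 [ 345.9 -536.6] [ 480.6 -334.7] [134.7 202. ]
```

```bash
cat >> h.py <<'E'
def go(p,rpy,frm=None):
    "shift (cm) and rotvec (deg) in tool axes from current (or frm=(p,rpy)) to target pose"
    s=bot.observe(); p0,r0=(s["position"],s["tool_rot"]) if frm is None else frm
    A=Ro.from_euler("xyz",r0);B=Ro.from_euler("xyz",rpy)
    print("shift",(A.inv().apply(np.array(p)-p0)*100).round(2),"rot",np.degrees((A.inv()*B).as_rotvec()).round(2))
E
python3 -c "
from h import *
go([.5795,.179,.10],[np.pi,0,np.radians(59)])"
```

```text
shift [-47.78 -25.11  13.11] rot [-4.0000e-02  5.0000e-02  1.0016e+02]
```

Emit:
servo_tool --pt "8.5 -47.78 -25.11 3 0 0 100" --pt "8.5 -47.78 -25.11 3 0 0 100" --pt "8.5 -47.78 -25.11 3 0 0 100" --pt "8.5 -47.78 -25.11 3 0 0 100" --pt "8.5 -47.78 -25.11 3 0 0 100" --pt "8.5 -47.78 -25.11 3 0 0 100" --pt "8.5 -47.78 -25.11 3 0 0 100" --pt "8.5 -47.78 -25.11 3 0 0 100" --pt "8.5 -47.78 -25.11 3 0 0 100" --pt "8.5 -47.78 -25.11 3 0 0 100" --force 60

```text
clock: 1.1
position: [0.5537, 0.2081, 0.2034]
tool_rot: [-3.141, -0.0, 1.272]
force: [0.6, 0.3, -0.1]
grip_width: 0.0849
finger_force: 0.0
```

```bash
python3 -c "
from h import *
print(bot.observe())
go([.5795,.179,.10],[np.pi,0,np.radians(59)])"
```

```text
{'clock': 1.1, 'qpos': array([-0.73348624,  0.5301972 ,  0.39555502,  1.73595354, -0.24665343,
        0.92468371, -0.53618436]), 'qd': array([ 0.62413806,  0.35213288,  0.38920632, -0.39309336, -0.34958396,
        0.15086655, -0.3861481 ]), 'joint_efforts': array([ -6.3701646 , -91.71463251,   9.53893036, -28.88856947,
         1.37972385,  -0.39174121,   1.36907224]), 'position': array([0.55369805, 0.20812016, 0.20340976]), 'tool_rot': array([-3.14149510e+00, -3.46303688e-05,  1.27187576e+00]), 'force': array([ 0.63784877,  0.34887991, -0.14989647]), 'moment': array([0.08744318, 0.0279223 , 0.0104392 ]), 'finger_force': 0.0, 'grip_width': 0.0849167088805075}
shift [-2.02  3.32 10.34] rot [-1.000e-02 -0.000e+00  1.387e+01]
```

Emit:
servo_tool --pt "8.5 0 0 0 0 0 0" --pt "8.5 0 0 0 0 0 0" --pt "8.5 0 0 0 0 0 0"

```text
clock: 1.4
position: [0.5521, 0.2106, 0.2033]
tool_rot: [-3.141, -0.0, 1.28]
force: [0.1, 0.5, -0.7]
grip_width: 0.0854
finger_force: 0.0
```

```bash
python3 -c "
from h import *
go([.5795,.179,.01],[np.pi,0,np.radians(59)])"
```

```text
shift [-2.25  3.54 19.33] rot [-0.05  0.   14.31]
```

Emit:
servo_tool --pt "8.5 -2.25 3.54 4 0 0 14.3" --pt "8.5 -2.25 3.54 8 0 0 14.3" --pt "8.5 -2.25 3.54 12 0 0 14.3" --pt "8.5 -2.25 3.54 14 0 0 14.3" --pt "8.5 -2.25 3.54 16 0 0 14.3" --pt "8.5 -2.25 3.54 17.5 0 0 14.3" --pt "8.5 -2.25 3.54 18.5 0 0 14.3" --pt "8.5 -2.25 3.54 19.3 0 0 14.3" --pt "8.5 -2.25 3.54 19.3 0 0 14.3" --pt "8.5 -2.25 3.54 19.3 0 0 14.3"

```text
clock: 2.4
position: [0.5805, 0.1782, 0.0111]
tool_rot: [3.141, -0.001, 1.028]
force: [-0.2, 0.5, -0.4]
grip_width: 0.0852
finger_force: 0.0
```

Emit:
servo_tool --pt "4 0 0 0 0 0 0" --pt "4 0 0 0 0 0 0" --pt "2 0 0 0 0 0 0" --pt "2 0 0 0 0 0 0" --pt "0.5 0 0 0 0 0 0" --pt "0.5 0 0 0 0 0 0" --pt "0.5 0 0 0 0 0 0" --pt "0.5 0 0 0 0 0 0" --pt "0.5 0 0 0 0 0 0" --pt "0.5 0 0 0 0 0 0" --force 60

```text
clock: 3.4
position: [0.5802, 0.1781, 0.0108]
tool_rot: [-3.142, -0.0, 1.028]
force: [-1.5, 0.7, 5.7]
grip_width: 0.0116
finger_force: 59.7
```

Run:
```python
from h import *
s=bot.observe();print(s['clock'],s['force'],s['moment'],s['position'],s['tool_rot'],s['grip_width'],s['finger_force'])
b=bot.grab_frame("side");cv2.imwrite("pics/g.png",cv2.resize(b["frame"][100:310,200:360],None,fx=3.5,fy=2.8))
```

```text
3.4 [-1.53572834  0.73591719  5.72738289] [ 0.08786087  0.32556123 -0.00407133] [0.58018384 0.17811452 0.01075254] [-3.14158291e+00 -2.11078297e-04  1.02826543e+00] 0.011553595808051018 59.71387267112732
```

View pics/g.png

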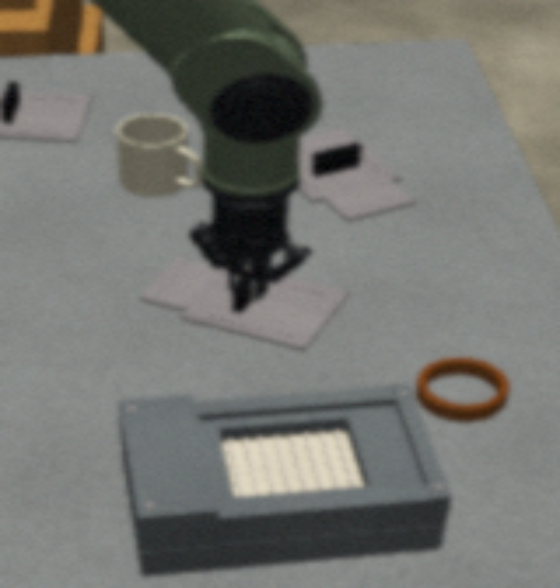

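The gripper holds the handle (width 11.6 mm, grip 60 N), and no other object has moved. Next come the lift and the move to above the slot.

```bash
cat >> h.py <<'E'
PSI=np.radians(1.8);S=np.array([.501,-.1663,.08]);TL=np.array([.105,0,.0108])
T=np.array([[0,1,0],[1,0,0],[0,0,-1.]])
def tcp(tx,ty,tz,th,psi=None):
    RL=Ro.from_euler("ZY",[PSI if psi is None else psi,-th])
    p=S+Ro.from_euler("z",PSI).apply([tx,ty,tz])+RL.apply(TL)
    return p,(RL*Ro.from_matrix(T)).as_euler("xyz")
def tip(psi=None):
    s=bot.observe();R=Ro.from_euler("xyz",s["tool_rot"])*Ro.from_matrix(T)
    e=R.as_euler("ZYX");p=s["position"]-R.apply(TL)
    q=Ro.from_euler("z",-PSI).apply(p-S)*1000
    print("clk",s["clock"],"tip mm",q.round(2),"yaw,tilt,roll deg",np.degrees(e*[1,-1,1]).round(2),"F",Ro.from_euler("z",-PSI).apply(s["force"]).round(2),"M",s["moment"].round(2),"w",round(s["grip_width"],4),s["finger_force"].round(1))
E
python3 -c "
from h import *
p,r=tcp(.02,0,.08,.12);print(p,r);go(p,r)"
```

```text
[ 0.62389135 -0.16243798  0.18329212] [3.02159265 0.         1.60221225]
shift [-26.9   21.32 -17.26] rot [ -6.68   1.96 -32.85]
```

Emit:
servo_tool --pt "0.5 0 0 -1 0 0 0" --pt "0.5 0 0 -2 0 0 0" --pt "0.5 0 0 -4 0 0 0" --pt "0.5 0 0 -8 0 0 0" --pt "0.5 0 0 -12 0 0 0" --pt "0.5 0 0 -16 0 0 0" --pt "0.5 0 0 -18 0 0 0" --pt "0.5 0 0 -18 0 0 0" --pt "0.5 0 0 -18 0 0 0" --pt "0.5 0 0 -18 0 0 0" --force 90

```text
clock: 4.45
position: [0.5794, 0.1779, 0.1892]
tool_rot: [-3.14, 0.002, 1.028]
force: [-0.0, 0.1, -4.9]
grip_width: 0.0108
finger_force: 88.4
```

```bash
python3 -c "
from h import *
tip();p,r=tcp(.02,0,.08,.12);go(p,r)"
```

```text
Traceback (most recent call last):
  File "h.py", line 26, in tip
    print("clk",s["clock"],"tip mm",q.round(2),"yaw,tilt,roll deg",np.degrees(e*[1,-1,1]).round(2),"F",Ro.from_euler("z",-PSI).apply(s["force"]).round(2),"M",s["moment"].round(2),"w",round(s["grip_width"],4),s["finger_force"].round(1))
                                                                                                                                                                                                                ^^^^^^^^^^^^^^^^^^^^^^^
AttributeError: 'float' object has no attribute 'round'
```

```bash
sed -i 's/s\["finger_force"\].round(1)/s["finger_force"]/' h.py; python3 -c "
from h import *
tip();p,r=tcp(.02,0,.08,.12);go(p,r)"
```

```text
clk 4.45 tip mm [  0.94 398.54  98.54] yaw,tilt,roll deg [-31.09  -0.07  -0.1 ] F [-0.02  0.1  -4.93] M [0.02 0.03 0.03] w 0.0108 88.42739224433899
shift [-26.84  21.39   0.61] rot [ -6.79   2.05 -32.84]
```

Emit:
servo_tool --pt "0.5 -1 0.8 0 0 0 -2" --pt "0.5 -3.5 2.8 0 -1 0 -6" --pt "0.5 -7 5.6 0 -2 0.5 -11" --pt "0.5 -11 8.8 0 -3 1 -16" --pt "0.5 -15 12 0 -4 1 -21" --pt "0.5 -19 15.2 0.3 -5 1.5 -26" --pt "0.5 -22.5 17.9 0.6 -6 2 -30" --pt "0.5 -25 19.9 0.6 -6.8 2 -32" --pt "0.5 -26.4 21 0.6 -6.8 2.05 -32.8" --pt "0.5 -26.84 21.39 0.6 -6.8 2.05 -32.84"

```text
clock: 5.45
position: [0.6236, -0.1651, 0.1831]
tool_rot: [3.022, -0.0, 1.599]
force: [-1.7, -0.3, -5.8]
grip_width: 0.0107
finger_force: 88.2
```

Emit:
servo_tool --pt "0.5 0 0 0 0 0 0" --pt "0.5 0 0 0 0 0 0" --pt "0.5 0 0 0 0 0 0"

```text
clock: 5.75
position: [0.6248, -0.1607, 0.1842]
tool_rot: [3.02, -0.001, 1.604]
force: [0.7, 0.5, -4.8]
grip_width: 0.0107
finger_force: 88.2
```

Run:
```python
from h import *
tip()
a=bot.grab_frame("top");b=bot.grab_frame("side")
np.save("top2.npy",a,allow_pickle=True);np.save("side2.npy",b,allow_pickle=True)
c=lambda f,x0,x1,y0,y1,k:cv2.resize(f["frame"][y0:y1,x0:x1],None,fx=k,fy=k,interpolation=cv2.INTER_CUBIC)
A=c(a,310,400,170,290,5);B=c(b,210,350,190,310,5)[:600]
cv2.imwrite("pics/pa.png",A);cv2.imwrite("pics/pb.png",B)
```

```text
clk 5.75 tip mm [20.98  1.6  80.75] yaw,tilt,roll deg [1.88 6.97 0.07] F [ 0.72  0.51 -4.83] M [-0.01  0.26  0.03] w 0.0107 88.22875142097473
```

View pics/pa.png

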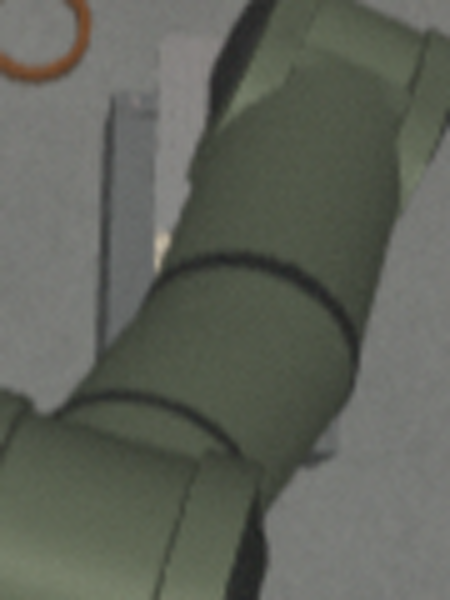

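View pics/pb.png

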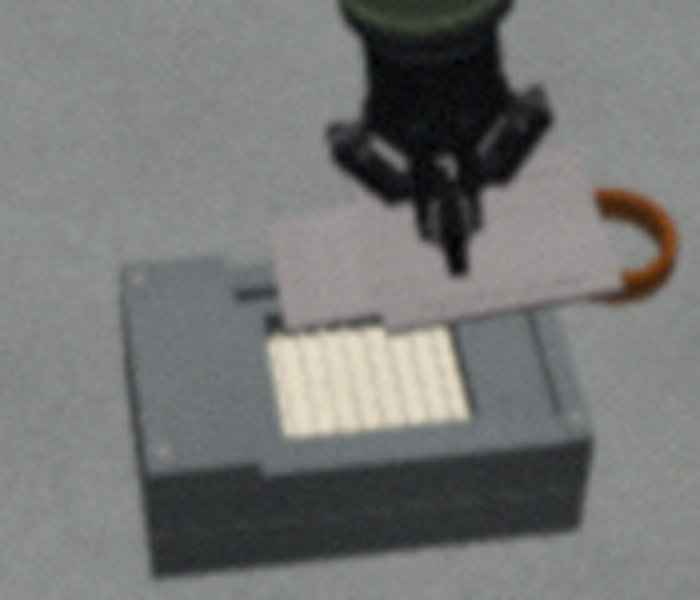

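Run:
```python
from h import *
a=np.load("top2.npy",allow_pickle=True).item();b=np.load("side2.npy",allow_pickle=True).item()
s=bot.observe();R=Ro.from_euler("xyz",s["tool_rot"])*Ro.from_matrix(T);o=s["position"]-R.apply(TL)
L=lambda *x:o+R.apply(np.array(x)/1000)
sc=lambda p,x0,y0,k:((p-[x0,y0]+.5)*k-.5).round(0)
for n,x in dict(tongue_near=(0,-45,2.5),tongue_far=(0,45,5),step_near=(55,-60,2.5),far_near=(195,-60,2.5),far_far=(195,60,5)).items():
    print(n,"side",sc(proj(b,L(*x)),210,190,5),"top",sc(proj(a,L(*x)),310,170,5))
E_=lambda *x:S+Ro.from_euler("z",PSI).apply(np.array(x)/1000)
for n,x in dict(ledge_nearcorner=(-69,-85,22),ledge_farc=(-69,85,22),edge_near=(0,-85,22),far_near=(197,-85,12),far_far=(197,85,12),recFarNear=(183,-64,0),openNearR=(136,-50,0)).items():
    print(n,"side",sc(proj(b,E_(*x)),210,190,5),"top",sc(proj(a,E_(*x)),310,170,5))
```

```text
tongue_near side [286. 336.] top [297. 313.]
tongue_far side [264. 223.] top [170. 306.]
step_near side [384. 337.] top [321. 237.]
far_near side [623. 293.] top [329.  42.]
far_far side [576. 148.] top [161.  32.]
ledge_nearcorner side [141. 476.] top [336. 454.]
ledge_farc side [114. 265.] top [102. 440.]
edge_near side [259. 463.] top [338. 359.]
far_near side [589. 439.] top [339. 104.]
far_far side [528. 236.] top [114.  91.]
recFarNear side [556. 427.] top [308. 124.]
openNearR side [475. 418.] top [288. 183.]
```

The side view shows the lid tilted with its tongue low: tongue corners at crop (287,328) and (270,225), handle at (458,240). Both views put the lid about 2.5 mm further to +y in the hand than nominal. I correct for that and descend.

```bash
sed -i 's/TL=np.array(.*)/TL=np.array([.105,-.0025,.0108])/; s/-.1663,.08/-.1658,.08/' h.py; python3 -c "
from h import *
tip();p,r=tcp(.015,0,.02,.12);go(p,r)"
```

```text
clk 5.85 tip mm [21.04  3.19 80.99] yaw,tilt,roll deg [1.87 7.   0.06] F [-0.46  0.27 -5.19] M [ 0.01  0.25 -0.03] w 0.0108 88.22903394699097
shift [-0.34 -1.34  6.  ] rot [ 0.12 -0.06  0.06]
```

Emit:
servo_tool --pt "0.5 -0.1 -0.3 1 0 0 0" --pt "0.5 -0.2 -0.7 2.5 0 0 0" --pt "0.5 -0.34 -1.1 4 0 0 0" --pt "0.5 -0.34 -1.34 5.2 0 0 0" --pt "0.5 -0.34 -1.34 5.8 0 0 0" --pt "0.5 -0.34 -1.34 6 0 0 0" --pt "0.5 -0.34 -1.34 6 0 0 0" --pt "0.5 -0.34 -1.34 6 0 0 0"

```text
clock: 6.65
position: [0.6192, -0.1659, 0.1239]
tool_rot: [3.018, -0.0, 1.602]
force: [0.2, -0.0, -4.5]
grip_width: 0.0105
finger_force: 88.1
```

```bash
python3 -c "
from h import *
tip();p,r=tcp(.01,0,.003,.12);go(p,r)"
```

```text
clk 6.65 tip mm [15.28 -1.28 20.3 ] yaw,tilt,roll deg [1.79 7.05 0.03] F [ 0.23 -0.04 -4.53] M [-0.01  0.25 -0.  ] w 0.0105 88.11968564987183
shift [ 0.13 -0.73  1.68] rot [ 0.18 -0.03 -0.01]
```

Emit:
servo_tool --pt "0.5 0.05 -0.3 0.5 0 0 0" --pt "0.5 0.13 -0.6 1 0 0 0" --pt "0.5 0.13 -0.73 1.5 0 0 0" --pt "0.5 0.13 -0.73 1.68 0 0 0" --pt "0.5 0.13 -0.73 1.68 0 0 0"

```text
clock: 7.15
position: [0.6135, -0.1647, 0.1054]
tool_rot: [3.02, -0.001, 1.602]
force: [0.5, -0.1, -3.9]
grip_width: 0.0106
finger_force: 88.3
```

```bash
python3 -c "
from h import *
tip()"
```

```text
clk 7.15 tip mm [9.56 0.13 1.95] yaw,tilt,roll deg [1.79 6.98 0.05] F [ 0.54 -0.13 -3.89] M [-0.07  0.26 -0.  ] w 0.0106 88.33295702934265
```

Emit:
servo_tool --pt "0.5 0 0.0 0.1 0 0 0" --pt "0.5 0 0.0 0.1 0 0 0"

```text
clock: 7.35
position: [0.6139, -0.1647, 0.1048]
tool_rot: [3.019, -0.001, 1.602]
force: [0.2, 0.2, -4.2]
grip_width: 0.0108
finger_force: 88.3
```

```bash
python3 -c "
from h import *
tip()"
```

```text
clk 7.35 tip mm [9.94 0.09 1.31] yaw,tilt,roll deg [1.79 7.02 0.04] F [ 0.2   0.17 -4.15] M [ 0.01  0.27 -0.07] w 0.0108 88.33160519599915
```

Emit:
servo_tool --pt "0.5 0 0.0 0.1 0 0 0" --pt "0.5 0 0.0 0.1 0 0 0"

```text
clock: 7.55
position: [0.6139, -0.1647, 0.1038]
tool_rot: [3.019, -0.001, 1.602]
force: [0.1, -0.9, -5.5]
grip_width: 0.0107
finger_force: 88.3
```

```bash
python3 -c "
from h import *
tip()"
```

```text
clk 7.55 tip mm [9.99 0.12 0.28] yaw,tilt,roll deg [1.79 7.01 0.04] F [ 0.11 -0.93 -5.5 ] M [-0.01  0.22  0.  ] w 0.0107 88.33216309547424
```

```bash
python3 -c "
from h import *
tip();p,r=tcp(-.009,0,.001,.12);go(p,r)"
```

```text
clk 7.55 tip mm [9.99 0.12 0.28] yaw,tilt,roll deg [1.79 7.01 0.04] F [ 0.11 -0.93 -5.5 ] M [-0.01  0.22  0.  ] w 0.0107 88.33216309547424
shift [-0.01 -1.87 -0.28] rot [ 0.13 -0.04 -0.01]
```

Emit:
servo_tool --pt "0.5 0 0 -0.07 0 0 0" --pt "0.5 0 -0.3 -0.1 0 0 0" --pt "0.5 0 -0.6 -0.13 0 0 0" --pt "0.5 0 -0.9 -0.17 0 0 0" --pt "0.5 0 -1.2 -0.2 0 0 0" --pt "0.5 0 -1.5 -0.24 0 0 0" --pt "0.5 0 -1.75 -0.27 0 0 0" --pt "0.5 0 -1.87 -0.28 0 0 0" --pt "0.5 0 -1.87 -0.28 0 0 0"

```text
clock: 8.45
position: [0.5949, -0.1653, 0.1044]
tool_rot: [3.019, -0.001, 1.602]
force: [-1.0, -0.3, -3.9]
grip_width: 0.0108
finger_force: 88.3
```

```bash
python3 -c "
from h import *
tip()"
```

```text
clk 8.45 tip mm [-9.07  0.09  0.84] yaw,tilt,roll deg [1.78 7.01 0.04] F [-1.01 -0.32 -3.87] M [0.06 0.28 0.01] w 0.0108 88.26095938682556
```

Emit:
servo_tool --pt "0.5 0 -0.1 -0.012 0 0 0" --pt "0.5 0 -0.1 -0.012 0 0 0"

```text
clock: 8.65
position: [0.5939, -0.1653, 0.1043]
tool_rot: [3.019, -0.001, 1.602]
force: [0.5, 0.1, -5.6]
grip_width: 0.011
finger_force: 88.3
```

Emit:
servo_tool --pt "0.5 0 -0.1 -0.012 0 0 0" --pt "0.5 0 -0.1 -0.012 0 0 0"

```text
clock: 8.85
position: [0.5929, -0.1653, 0.1043]
tool_rot: [3.019, -0.001, 1.602]
force: [0.1, -0.1, -5.2]
grip_width: 0.0103
finger_force: 88.3
```

Emit:
servo_tool --pt "0.5 0 -0.1 -0.012 0 0 0" --pt "0.5 0 -0.1 -0.012 0 0 0"

```text
clock: 9.05
position: [0.5918, -0.1654, 0.1043]
tool_rot: [3.019, -0.001, 1.602]
force: [0.0, 0.1, -4.8]
grip_width: 0.0111
finger_force: 88.3
```

Emit:
servo_tool --pt "0.5 0 -0.1 -0.012 0 0 0" --pt "0.5 0 -0.1 -0.012 0 0 0"

```text
clock: 9.25
position: [0.5908, -0.1654, 0.1043]
tool_rot: [3.019, -0.001, 1.602]
force: [-0.3, -0.4, -4.6]
grip_width: 0.011
finger_force: 88.3
```

Emit:
servo_tool --pt "0.5 0 -0.1 -0.012 0 0 0" --pt "0.5 0 -0.1 -0.012 0 0 0"

```text
clock: 9.45
position: [0.5898, -0.1655, 0.1043]
tool_rot: [3.019, -0.001, 1.602]
force: [0.7, -0.3, -4.9]
grip_width: 0.0108
finger_force: 88.3
```

Emit:
servo_tool --pt "0.5 0 -0.1 -0.012 0 0 0" --pt "0.5 0 -0.1 -0.012 0 0 0"

```text
clock: 9.65
position: [0.5888, -0.1655, 0.1043]
tool_rot: [3.019, -0.001, 1.602]
force: [-0.2, -0.1, -4.6]
grip_width: 0.0107
finger_force: 88.3
```

Emit:
servo_tool --pt "0.5 0 -0.1 -0.012 0 0 0" --pt "0.5 0 -0.1 -0.012 0 0 0"

```text
clock: 9.85
position: [0.5878, -0.1655, 0.1043]
tool_rot: [3.019, -0.001, 1.602]
force: [-0.2, 0.1, -3.9]
grip_width: 0.0108
finger_force: 88.3
```

Emit:
servo_tool --pt "0.5 0 -0.1 -0.012 0 0 0" --pt "0.5 0 -0.1 -0.012 0 0 0"

```text
clock: 10.05
position: [0.5868, -0.1655, 0.1043]
tool_rot: [3.019, -0.001, 1.602]
force: [0.0, 0.4, -5.7]
grip_width: 0.0105
finger_force: 88.3
```

Emit:
servo_tool --pt "0.5 0 -0.1 -0.012 0 0 0" --pt "0.5 0 -0.1 -0.012 0 0 0"

```text
clock: 10.25
position: [0.5858, -0.1656, 0.1043]
tool_rot: [3.019, -0.001, 1.602]
force: [-1.0, -0.9, -4.4]
grip_width: 0.0108
finger_force: 88.3
```

Emit:
servo_tool --pt "0.5 0 -0.1 -0.012 0 0 0" --pt "0.5 0 -0.1 -0.012 0 0 0"

```text
clock: 10.45
position: [0.5847, -0.1656, 0.1043]
tool_rot: [3.019, -0.001, 1.602]
force: [0.2, 1.4, -5.5]
grip_width: 0.0108
finger_force: 88.3
```

Emit:
servo_tool --pt "0.5 0 -0.1 -0.012 0 0 0" --pt "0.5 0 -0.1 -0.012 0 0 0"

```text
clock: 10.65
position: [0.5838, -0.1656, 0.1043]
tool_rot: [3.019, -0.001, 1.602]
force: [-0.5, -0.2, -4.6]
grip_width: 0.0108
finger_force: 88.3
```

Emit:
servo_tool --pt "0.5 0 -0.1 -0.012 0 0 0" --pt "0.5 0 -0.1 -0.012 0 0 0"

```text
clock: 10.85
position: [0.5828, -0.1657, 0.1043]
tool_rot: [3.019, -0.001, 1.602]
force: [-0.1, -0.4, -5.3]
grip_width: 0.0105
finger_force: 88.3
```

Emit:
servo_tool --pt "0.5 0 -0.1 -0.012 0 0 0" --pt "0.5 0 -0.1 -0.012 0 0 0"

```text
clock: 11.05
position: [0.5818, -0.1657, 0.1043]
tool_rot: [3.019, -0.001, 1.602]
force: [-0.2, 0.8, -4.4]
grip_width: 0.0108
finger_force: 88.3
```

Emit:
servo_tool --pt "0.5 0 -0.1 -0.012 0 0 0" --pt "0.5 0 -0.1 -0.012 0 0 0"

```text
clock: 11.25
position: [0.5808, -0.1658, 0.1043]
tool_rot: [3.019, -0.001, 1.602]
force: [0.7, -1.5, -4.9]
grip_width: 0.0103
finger_force: 88.2
```

Emit:
servo_tool --pt "0.5 0 -0.1 -0.012 0 0 0" --pt "0.5 0 -0.1 -0.012 0 0 0"

```text
clock: 11.45
position: [0.5798, -0.1658, 0.1043]
tool_rot: [3.019, -0.001, 1.602]
force: [0.6, 0.6, -5.3]
grip_width: 0.0111
finger_force: 88.1
```

Emit:
servo_tool --pt "0.5 0 -0.1 -0.012 0 0 0" --pt "0.5 0 -0.1 -0.012 0 0 0"

```text
clock: 11.65
position: [0.5787, -0.1658, 0.1043]
tool_rot: [3.019, -0.001, 1.602]
force: [-0.5, -0.3, -3.9]
grip_width: 0.0111
finger_force: 88.2
```

Emit:
servo_tool --pt "0.5 0 -0.1 -0.012 0 0 0" --pt "0.5 0 -0.1 -0.012 0 0 0"

```text
clock: 11.85
position: [0.5777, -0.1658, 0.1043]
tool_rot: [3.019, -0.001, 1.602]
force: [-0.2, -0.0, -5.4]
grip_width: 0.0108
finger_force: 88.1
```

Emit:
servo_tool --pt "0.5 0 -0.1 -0.012 0 0 0" --pt "0.5 0 -0.1 -0.012 0 0 0"

```text
clock: 12.05
position: [0.5767, -0.1659, 0.1043]
tool_rot: [3.019, -0.001, 1.602]
force: [-0.1, 1.0, -5.0]
grip_width: 0.0108
finger_force: 88.1
```

Emit:
servo_tool --pt "0.5 0 -0.1 -0.012 0 0 0" --pt "0.5 0 -0.1 -0.012 0 0 0"

```text
clock: 12.25
position: [0.5757, -0.1659, 0.1043]
tool_rot: [3.019, -0.001, 1.602]
force: [0.2, -1.0, -4.8]
grip_width: 0.0106
finger_force: 88.2
```

Emit:
servo_tool --pt "0.5 0 -0.1 -0.012 0 0 0" --pt "0.5 0 -0.1 -0.012 0 0 0"

```text
clock: 12.45
position: [0.575, -0.1659, 0.1044]
tool_rot: [3.019, -0.001, 1.602]
force: [0.5, -0.6, -5.0]
grip_width: 0.0109
finger_force: 88.2
```

```bash
cat >> h.py <<'E'
def avg(n=6):
    F=[]
    for _ in range(n): bot.grab_frame("side");s=bot.observe();F.append(np.r_[s["force"],s["moment"],s["position"]])
    print("avg",np.mean(F,0).round(4),"sd",np.std(F,0)[:3].round(2))
E
python3 -c "
from h import *
avg();tip()"
```

```text
avg [ 2.0737  0.4952 -4.3389  0.0285 -0.1858  0.0118  0.575  -0.1659  0.1043] sd [0.47 0.64 0.49]
clk 12.75 tip mm [-28.96   0.12   0.78] yaw,tilt,roll deg [1.79 7.02 0.04] F [ 2.64 -0.72 -4.59] M [ 0.04 -0.25  0.04] w 0.0105 88.22794318199158
```

Contact felt: Fx averages 2.1 N, above the spring's 1 N, so the rubber is reached. I press slightly further to confirm.

Emit:
servo_tool --pt "0.5 0 -0.04 -0.005 0 0 0" --pt "0.5 0 -0.04 -0.005 0 0 0"

```text
clock: 12.95
position: [0.5747, -0.1659, 0.1044]
tool_rot: [3.019, -0.001, 1.602]
force: [2.7, -1.2, -4.8]
grip_width: 0.0109
finger_force: 88.3
```

```bash
python3 -c "
from h import *
avg();tip()"
```

```text
avg [ 3.543   0.1776 -3.9189  0.0337 -0.5584  0.0093  0.5746 -0.1659  0.1043] sd [0.48 1.13 0.45]
clk 13.25 tip mm [-29.37   0.09   0.76] yaw,tilt,roll deg [1.79 7.02 0.04] F [ 2.72 -0.12 -4.29] M [-0.25 -0.59 -0.01] w 0.0108 88.28605771064758
```

Pressing 0.4 mm further raised it to 3.5 N, so the stiffness is the rubber's 5 N/mm and the switch is home. Now I swing down about the tip.

```bash
python3 -c "
from h import *
f=tcp(-.0294,0,.00076,np.radians(7.02))
for th,x,z in((5.3,-29.45,.6),(3.5,-29.5,.4)):
  p,r=tcp(x/1e3,0,z/1e3,np.radians(th));go(p,r,f)
"
```

```text
shift [-0.    0.02  0.33] rot [ 1.72 -0.    0.  ]
shift [-0.    0.03  0.68] rot [ 3.52 -0.    0.  ]
```

Emit:
servo_tool --pt "0.5 0 0.005 0.08 0.43 0 0" --pt "0.5 0 0.01 0.16 0.86 0 0" --pt "0.5 0 0.015 0.25 1.3 0 0" --pt "0.5 0 0.02 0.33 1.72 0 0" --pt "0.5 0 0.023 0.42 2.17 0 0" --pt "0.5 0 0.025 0.5 2.6 0 0" --pt "0.5 0 0.028 0.59 3.06 0 0" --pt "0.5 0 0.03 0.68 3.52 0 0" --pt "0.5 0 0.03 0.68 3.52 0 0"

```text
clock: 14.15
position: [0.5756, -0.1658, 0.0974]
tool_rot: [3.081, -0.001, 1.602]
force: [3.5, -0.4, -2.8]
grip_width: 0.0108
finger_force: 88.5
```

```bash
python3 -c "
from h import *
avg();tip()
f=tcp(-.0295,0,.0004,np.radians(3.5))
for th,x,z in((1.5,-29.6,.3),(0,-29.7,.2)):
  p,r=tcp(x/1e3,0,z/1e3,np.radians(th));go(p,r,f)"
```

```text
avg [ 4.135   0.4052 -3.6121  0.1133 -0.6894 -0.018   0.5755 -0.1659  0.0975] sd [0.49 0.99 0.5 ]
clk 14.45 tip mm [-29.67   0.15   0.41] yaw,tilt,roll deg [1.79 3.49 0.04] F [ 4.37  0.02 -3.81] M [ 0.26 -0.7   0.05] w 0.0105 88.34051012992859
shift [-0.    0.02  0.38] rot [2. 0. 0.]
shift [-0.    0.03  0.66] rot [ 3.5 -0.   0. ]
```

Emit:
servo_tool --pt "0.5 0 0.01 0.1 0.5 0 0" --pt "0.5 0 0.015 0.19 1 0 0" --pt "0.5 0 0.02 0.29 1.5 0 0" --pt "0.5 0 0.025 0.38 2 0 0" --pt "0.5 0 0.028 0.47 2.5 0 0" --pt "0.5 0 0.03 0.56 3 0 0" --pt "0.5 0 0.03 0.6 3.2 0 0" --pt "0.5 0 0.03 0.6 3.2 0 0"

```text
clock: 15.25
position: [0.5762, -0.1658, 0.0915]
tool_rot: [3.137, -0.001, 1.602]
force: [3.6, 0.4, -4.1]
grip_width: 0.0108
finger_force: 88.5
```

```bash
python3 -c "
from h import *
avg();tip()"
```

```text
avg [ 3.3584  0.3166 -3.9838  0.0987 -0.7698  0.0092  0.5762 -0.1659  0.0916] sd [0.54 0.51 0.8 ]
clk 15.55 tip mm [-29.8    0.11   0.28] yaw,tilt,roll deg [1.79 0.29 0.04] F [ 3.06 -0.05 -5.2 ] M [ 0.08 -0.75  0.05] w 0.0107 88.35239768028259
```

Emit:
servo_tool --pt "0.5 0 0 0.03 0.15 0 0" --pt "0.5 0 0 0.06 0.3 0 0" --pt "0.5 0 0 0.06 0.3 0 0"

```text
clock: 15.85
position: [0.5763, -0.1658, 0.091]
tool_rot: [-3.141, -0.001, 1.602]
force: [3.9, 1.1, -3.3]
grip_width: 0.0105
finger_force: 88.6
```

```bash
python3 -c "
from h import *
avg();tip()"
```

```text
avg [ 3.2105e+00  7.0040e-01 -3.6716e+00  1.2700e-01 -6.8050e-01 -2.6000e-03
  5.7620e-01 -1.6590e-01  9.1000e-02] sd [0.59 0.5  0.51]
clk 16.15 tip mm [-29.8    0.1    0.23] yaw,tilt,roll deg [ 1.79 -0.01  0.04] F [ 3.79 -0.27 -3.85] M [ 0.14 -0.67 -0.01] w 0.0106 88.55749726295471
```

Emit:
servo_tool --pt "0.5 0 0 0.03 0 0 0" --pt "0.5 0 0 0.03 0 0 0"

```text
clock: 16.35
position: [0.5762, -0.1659, 0.0908]
tool_rot: [-3.141, -0.001, 1.602]
force: [1.5, 0.4, 0.7]
grip_width: 0.0107
finger_force: 89.4
```

```bash
python3 -c "
from h import *
avg();tip()"
```

```text
avg [ 1.4997  1.7313  2.8686  0.2386 -0.3421 -0.003   0.5763 -0.1658  0.0908] sd [0.29 0.75 1.03]
clk 16.65 tip mm [-29.8    0.07   0.05] yaw,tilt,roll deg [ 1.79 -0.01  0.04] F [1.55 1.36 4.74] M [ 0.23 -0.29 -0.06] w 0.0107 89.53082799911499
```

Emit:
servo_tool --pt "0.5 0 0 0 0 0 0" --pt "0.5 0 0 0 0 0 0" --pt "0.5 0 0 0 0 0 0" --force 25

```text
clock: 16.95
position: [0.5762, -0.1658, 0.0908]
tool_rot: [-3.141, -0.001, 1.602]
force: [0.1, 1.8, 5.6]
grip_width: 0.0108
finger_force: 89.8
```

```bash
python3 -c "
from h import *
avg(4);tip()"
```

```text
avg [ 0.4542  2.0559  5.3694  0.2681 -0.1627 -0.0204  0.5763 -0.1659  0.0908] sd [0.12 0.45 0.63]
clk 17.15 tip mm [-29.76   0.12   0.05] yaw,tilt,roll deg [ 1.79 -0.    0.04] F [0.5  2.17 5.89] M [ 0.31 -0.16 -0.04] w 0.0106 89.75828289985657
```

Emit:
servo_tool --pt "1.3 0 0 0 0 0 0" --pt "1.6 0 0 0 0 0 0" --pt "2 0 0 0 0 0 0" --pt "2.5 0 0 0 0 0 0" --pt "3 0 0 0 0 0 0" --pt "3 0 0 0 0 0 0" --pt "3 0 0 0 0 0 0"

```text
clock: 17.85
position: [0.5762, -0.1658, 0.0907]
tool_rot: [-3.141, -0.001, 1.602]
force: [-0.4, -0.4, -0.4]
grip_width: 0.0301
finger_force: 0.0
```

```bash
python3 -c "
from h import *
avg(4);tip()"
```

```text
avg [ 0.2583  0.1085 -0.1468 -0.0024  0.0212  0.02    0.5762 -0.1659  0.0907] sd [0.25 0.25 0.53]
clk 18.05 tip mm [-29.83   0.11  -0.1 ] yaw,tilt,roll deg [ 1.79 -0.01  0.04] F [ 0.21 -0.13  0.37] M [-0.03  0.07 -0.01] w 0.03 0.0
```

Emit:
servo_tool --pt "3 0 0 -0.5 0 0 0" --pt "3 0 0 -1.5 0 0 0" --pt "3 0 0 -3 0 0 0" --pt "3 0 0 -5 0 0 0" --pt "3 0 0 -8 0 0 0" --pt "3 0 0 -12 0 0 0" --pt "3 0 0 -15 0 0 0" --pt "3 0 0 -15 0 0 0" --pt "3 0 0 -15 0 0 0"

```text
clock: 18.95
position: [0.5764, -0.1659, 0.242]
tool_rot: [3.14, -0.001, 1.602]
force: [-0.5, 0.0, -0.6]
grip_width: 0.0302
finger_force: 0.0
```

Run:
```python
from h import *
tip()
b=bot.grab_frame("side")
cv2.imwrite("pics/end.png",cv2.resize(b["frame"][190:310,210:350],None,fx=5,fy=5,interpolation=cv2.INTER_CUBIC))
R=Ro.from_euler("z",PSI);o=S+R.apply([-.0298,0,0])
for n,x in dict(step_near=(55,-60,5),far_near=(195,-60,5),far_far=(195,60,5),handle_topc=(105,0,43)).items():
    print(n,((proj(b,o+R.apply(np.array(x)/1000))-[210,190]+.5)*5-.5).round(0))
```

```text
clk 18.95 tip mm [-2.9600e+01  4.0000e-02  1.5102e+02] yaw,tilt,roll deg [1.8  0.09 0.03] F [-0.51  0.06 -0.61] M [-0.03  0.04 -0.02] w 0.0302 0.0
step_near [296. 444.]
far_near [526. 419.]
far_far [487. 276.]
handle_topc [364. 318.]
```

View pics/end.png

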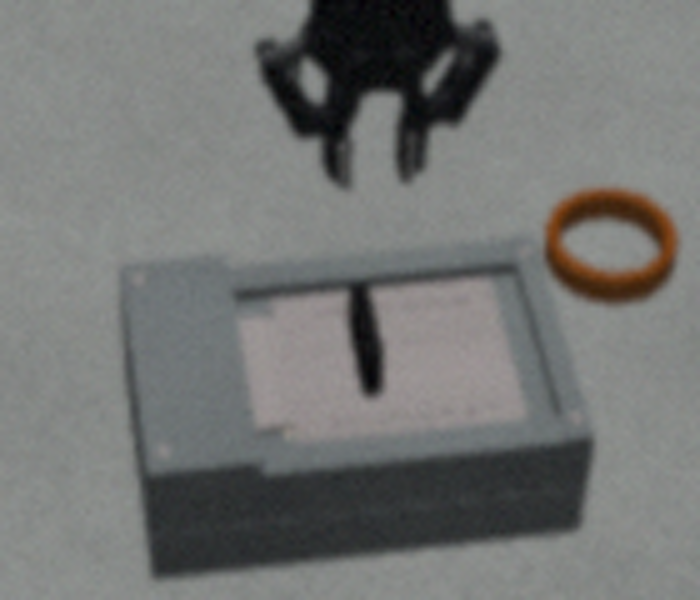

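The lid lies flat and inside the recess, with its tongue under the ledge. Its far near corner is at crop (525,418) against (526,419) predicted, so it did not shift on release. The gripper is clear of it.

```bash
python3 -c "
from h import *
print(bot.job_done())"
```

```text
the job is handed in; nothing more can be done
None
```

The lid is flat in the recess with its tongue under the ledge and let go; the switch was pressed home at about 3–4 N, nothing jammed or fell, I touched none of the other objects, and I handed the job in at about 19 s.

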